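# Load the glue caddy and hold its key lock turned

### The arm

A 6-joint arm with a two-finger parallel gripper is mounted at the origin on the work surface; the furniture and walls round the work are solid. World frame = base frame: x ahead of the robot, y to its left, z up, the work surface at z = 0. Lengths are in mm, angles in rad, forces in N, time in s.
With the tool pointing down it reaches from about 275 to 975 mm from the base axis. Payload 8.4 kg.
Tool frame: the origin (TCP) lies midway between the tips of the shut fingers; the grasp point (between the pads) lies ctrl.tcp_to_grasp behind it (ctrl.tcp_to_grasp is the distance from the TCP to the grasp point, in mm); z points along the fingers, y is the line along which they close (so a half turn about z gives the same grasp; the last joint's range is limited). The gripper opens to 92 mm and grips with 3 to 60 N. Pads are 20 mm wide; open, the fingers measure 128 mm over their backs; the gripper's body (75 mm by 189 mm) begins 69 mm behind the grasp point.
Start: joints at [1.302, 0.353, 1.633, -0, 1.155, -0.002], TCP at [164.777, 602.89, 190.283] pointing down, gripper open.
Joint ranges: [-2.63, 2.63], [-0.92, 2.1], [0.06, 2.66], [-1.3, 4.44], [0, 2.69], [-3.02, 3.02]. Speed limits (rad/s): [2.22, 2.22, 2.79, 3.14, 3.14, 3.14].

### API

Orientations are given as a unit quaternion [x, y, z, w].
In Python, from plant import ctrl, viewer, job_done gives the robot as it stands. The module is installed in compiled form; this text tells all that it offers.
- The arm moves only by the tool move_arm, never from a script. Its argument "motion" is a list of rows, each an object with "dp": the shift along the tool's x, y, z as a fraction of full scale, a list of three; "roll": the turn about the tool's z as a fraction of full scale; "gripper": the gripper's target within -1 to 1 (fully open at 1, half-way at 0, shut at -1). In form: [{"dp": [tx, ty, tz], "roll": roll, "gripper": gripper}, ...]. A call has exactly 10 rows; each row is the pose to reach, as a shift and turn from the pose commanded when the call began, along the tool's axes at that moment; what a row does not reach only later rows make up. Full scale, the value 1, is 100 mm for a shift and pi/2 rad for a turn. A row lasts 1/12 s, in which the tool goes at most 41.7 mm and 7.16 degrees, less where a joint would pass 70% of its speed; a pose out of reach is approached as far as the arm can. A call with a number of a shift or a turn outside -1 to 1 is refused whole. A call with a gripper value outside its range is refused whole. The fingers move at their own pace and stop on an object; "squeeze" is the grip in N (left out, the last holds). Time passes only in rows, so rows that repeat a pose let the fingers close, or fill a call up. It gives the time, the measured TCP pose, the force, the opening and the grip force at its end, in the units of the state.
- ctrl.state(): the state, without advancing time (a new reading comes with each control period).
- viewer.get_image(name): name is "scene" or "top" or "wrist"; returns the picture (420x560x3 uint8, red, green, blue); there is no depth.
- viewer.calibration(name): a dict with "vertical_fov" (degrees; the focal length in pixels is half the picture's height over the tangent of half this angle, whatever the lens; pixels are square), "cx", "cy" (the principal point, pixels), "rvec" (rotation vector, rad) and "tvec" (3), from world to camera coordinates, as OpenCV has them. Camera axes: x right, y down, z forward; pixel columns grow to the right and rows downward; lengths in mm; the calibration is good to about 2 mm. The wrist camera is an equidistant fisheye: a pixel r from the principal point sees the ray r / f radians off the axis. A picture is of the moment at which its call begins: read the wrist's pose just before it. calibration takes no time and is no camera call; for the wrist camera it gives the pose at the moment of the call.
- job_done(): hands the job in; it is judged then, once.
The state is a dict: "time": time; "joint_pos": joint angles; "qd": joint speeds; "effort": joint torques, N m; "position": TCP position; "ee_rot": TCP orientation; "wrist_force": force on the tool from outside, world axes, zero at the start; "torque": the same for the moment, N m; "opening": finger opening in mm; "gripper_force": force on a finger pad.
Only numpy, scipy, OpenCV 4.12 (cv2) and the standard library are available. Lean on these libraries where they do the work, as an engineer would, in place of code of your own. Each camera call takes 0.05 s, during which the arm holds its last target. There are 200 camera calls.

### The job

Stand the two loose glue bottles in the two empty cells of the glue caddy, one per cell, upright. Then take the key from its stand, push it fully home into the keyway on top of the caddy's lock, working it past the sticky pins, and turn it a quarter turn clockwise (seen from above) so that the retaining bar swings across above the bottles. The lock springs back, so finish while still holding the key in the lock, turned, and leave the two model barrels where they are.

Things in the scene. Friction and masses are not known exactly. Their poses are not given: they have to be found in the camera images.
- caddy: plywood caddy fixed to the table. Origin: centre of its base's underside (base 74 x 200 x 6 mm in x, y, z); z up. Three open cells in a row along y, each 38 mm (x) by 40 mm (y) inside, floor 10 mm above the table, walls 4 mm thick ending 50 mm above it, in all x -23..23, y -90..46 mm. At the +y end a lock on a round post, its axis vertical at x 0, y +72 mm
- cell0 (a point): centre of the floor of the cell next to the lock; a bottle stands in it from the start
- cell1 (a point): centre of the floor of the middle cell, empty at the start
- cell2 (a point): centre of the floor of the cell farthest from the lock, empty at the start
- bottle_a: loose glue bottle standing on the table, round: body 30 mm across up to 58 mm high, then a cap 19 mm across, fixed shut, up to 74 mm. Origin: centre of its underside; z up its axis. About 40 g
- bottle_b: a second loose glue bottle, the same as bottle_a
- bottle_home: a third such bottle, standing in cell0; it stays there
- key_stand: wooden block 50 x 44 x 36 mm (x, y, z), fixed to the table, with a slot 28 mm deep in its top in which the key stands upright with 1 mm play to each side. Origin: centre of its underside
- key: steel key standing in the stand, bow up. Origin: tip of the blade; z up to the bow, x along the width of blade and bow, y through their thickness. Blade 12 mm wide, 5 thick, 34 long, a wedge over its lowest 7 mm; shoulder 20 x 8 mm at z 34 to 38, neck 10 x 6 mm, then the bow, a flat block 28 mm wide, 8 thick, z 47 to 73, to be held across its thickness. Same if turned half round. About 40 g
- keyhole (a point): centre of the keyway's mouth in the top of the lock's plug, 101 mm above the table; turns with it. x: the keyway's long side, along which the key's width must lie; z up. Keyway 14 x 7 mm, 2 mm chamfer, 36 mm deep; fully home, the key's shoulder rests on the plug, its tip 34 mm below this point. Two sprung pins stand in from the long sides 12 and 24 mm down; passing them takes about 8 to 13 N
- plug (a joint): turn of the lock's plug and its steel retaining bar (12 mm wide, reaching 166 mm from the axis, 90 to 96 mm above the table), rad: 0 at rest (bar along the caddy's +x), grows clockwise seen from above; at 1.57 the bar lies along the row, 6 mm above the bottles; stop at 1.65. A spring turns it back with 0.03 N m at rest, 0.19 N m at a quarter turn
- barrel_up: small model barrel standing upright, 27 x 27 x 34 mm; bystander. Origin: centre of its underside
- barrel_lying: small model barrel lying, 26 x 37 x 26 mm; bystander. Origin: centre of its underside
There are look-alikes about, which are no part of the job. There is more than one size of the key; the one meant has the size given above.

How it is judged (in metres and radians):
On the way, in this order (a step that is already met when the one before it is completed fails the run):
1. both loose bottles stand upright in the two empty cells, one per cell, let go (angle between each of bottle_a, bottle_b, bottle_home's own z axis and vertical below 0.12 rad and horizontal distance between bottle_home and cell0 below 0.01 m and z of bottle_home in the frame of cell0 below 0.006 m and ((horizontal distance between bottle_a and cell1 below 0.01 m and z of bottle_a in the frame of cell1 below 0.006 m and horizontal distance between bottle_b and cell2 below 0.01 m and z of bottle_b in the frame of cell2 below 0.006 m) or (horizontal distance between bottle_a and cell2 below 0.01 m and z of bottle_a in the frame of cell2 below 0.006 m and horizontal distance between bottle_b and cell1 below 0.01 m and z of bottle_b in the frame of cell1 below 0.006 m)) and contact force between the fingers and bottle_a below 0.1 N and contact force between the fingers and bottle_b below 0.1 N), for 0.2 s.
2. the key is fully home in the keyway, not yet turned (z of key in the frame of keyhole below -0.03 m and horizontal distance between key and keyhole below 0.004 m and angle between key's own z axis and vertical below 0.1 rad and angle between the x axis of key and the x axis of keyhole, either way round below 0.35 rad and value of joint plug below 0.6 rad), for 0.1 s.
3. the plug is turned a quarter with the key (z of key in the frame of keyhole below -0.03 m and horizontal distance between key and keyhole below 0.004 m and angle between key's own z axis and vertical below 0.1 rad and angle between the x axis of key and the x axis of keyhole, either way round below 0.35 rad and value of joint plug above 1.25 rad and contact force between the fingers and key above 2 N), for 0.3 s.
At the end, for the whole second after the job is handed in: Each cell holds one upright glue bottle on its floor (within 10 mm of its centre), let go; the key is fully home in the keyway (to 4 mm) and upright, held by the fingers (over 2 N), and the plug is held turned by more than 1.25 rad (all of step 1 and all of step 3 and linear speed of key below 0.02 m/s); the arm keeps its last pose, push and grip.
It fails at once if the plug is turned more than 0.6 rad without the key home in it (value of joint plug above 0.6 rad and (z of key in the frame of keyhole above -0.026 m or horizontal distance between key and keyhole above 0.008 m)).
It fails at once if the model barrel that stands is moved more than 25 mm (distance of barrel_up from where it was at the start of the episode above 0.025 m).
It fails at once if the model barrel that lies is moved more than 25 mm (distance of barrel_lying from where it was at the start of the episode above 0.025 m).
It also fails if it takes over 67 s, if anything falls off the work surface, if the arm or the gripper's body presses on something with over 40 N, if the wrist force passes 120 N, or if a joint passes its speed limit or range.

## Working session

There is one attempt and no reset: what is moved stays moved. The work goes in short steps, Python scripts to look and compute and a tool call to move; the robot and the scene stay as the last step left them, time stands still between calls to the robot, and variables do not carry over. Pictures are saved under pics/ and viewed, at most 10 in all, crops included, and the job is handed in when it is done.

Besides the shell and the picture viewer there is one more tool, called after "Call:" by a JSON object that holds its "api" and its "payload". move_arm: Moves the arm, as the interface text tells. Shift numbers are shares of 100 mm and turn numbers shares of pi/2 rad, none past 1 either way. Its arguments: {"type":"object","properties":{"motion":{"type":"array"},"squeeze":{"type":"number"}},"required":["motion"]}

```bash
mkdir -p pics; cat > h.py <<'E'
import numpy as np, cv2
from plant import ctrl, viewer
from scipy.spatial.transform import Rotation as R
def cal(n):
    c=viewer.calibration(n); f=210/np.tan(np.radians(c['vertical_fov'])/2)
    return f,c['cx'],c['cy'],R.from_rotvec(np.ravel(c['rvec'])).as_matrix(),np.ravel(c['tvec'])
def px2w(n,u,v,z,c=None):
    f,cx,cy,Rm,t=c or cal(n)
    x=np.array([(u-cx)/f,(v-cy)/f]); r=np.hypot(*x)
    d=np.array([*(x/r*np.sin(r) if r>0 else x),np.cos(r)]) if n=='wrist' else np.array([*x,1])
    d=Rm.T@d; o=-Rm.T@t
    return o+d*(z-o[2])/d[2]
def w2px(n,p,c=None):
    f,cx,cy,Rm,t=c or cal(n)
    q=Rm@np.array(p,float)+t
    if n=='wrist':
        h=np.hypot(q[0],q[1]); a=np.arctan2(h,q[2]); return np.array([cx+f*a*q[0]/h,cy+f*a*q[1]/h])
    return np.array([cx+f*q[0]/q[2],cy+f*q[1]/q[2]])
def save(img,name,crop=None,s=1):
    if crop: x0,y0,x1,y1=crop; img=img[y0:y1,x0:x1]
    img=cv2.resize(img,None,fx=s,fy=s,interpolation=cv2.INTER_CUBIC)
    cv2.imwrite('pics/'+name,img[:,:,::-1])
E
python3 - <<'E'
from h import *
s=ctrl.state(); print(s,ctrl.tcp_to_grasp)
for n in('scene','top','wrist'):
    c=cal(n); im=viewer.get_image(n); np.save(n+'.npy',im); print(n,c[0],c[1],c[2],-c[3].T@c[4],c[3][2])
a=np.load('top.npy');save(a,'top.png',None,1.42)
save(np.load('scene.npy'),'scene.png',None,1.42)
E
```

```text
{'time': 0.0, 'joint_pos': array([ 1.30161414e+00,  3.53649116e-01,  1.63412210e+00, -7.23404238e-06,
        1.15522314e+00, -2.41661975e-03]), 'qd': array([-0.00147508, -0.00016102,  0.0009439 ,  0.00031577,  0.00030018,
        0.00040519]), 'effort': array([-6.94525424e-04, -5.93831170e+01, -3.34229028e+01,  6.96831476e-02,
        2.30743719e-02, -9.45969941e-05]), 'position': array([164.62832664, 602.37422311, 189.56827664]), 'ee_rot': array([ 1.32986154e-01,  9.91117648e-01, -6.94846439e-04, -9.16052145e-05]), 'wrist_force': array([-0.05727708, -0.82039377, -0.90136225]), 'torque': array([ 0.0277044 ,  0.00441607, -0.00050211]), 'gripper_force': 0.0, 'opening': 92.02774227558945} 18.700000000000003
scene 427.11559263554074 282.48937374257423 208.20223868767704 [917.05070183 580.45729264 606.5737219 ] [-0.50221207 -0.64649601 -0.57430475]
top 439.9669659143406 272.37693712019495 204.29746225589113 [300.26770572  17.34066347 937.07577019] [ 0.16874446  0.00159458 -0.98565854]
wrist 325.19226210127806 278.76101084312467 206.3305207645289 [ 91.48046855 622.16545853 385.18099957] [ 0.254954   -0.07062363 -0.96437065]
```

View pics/top.png

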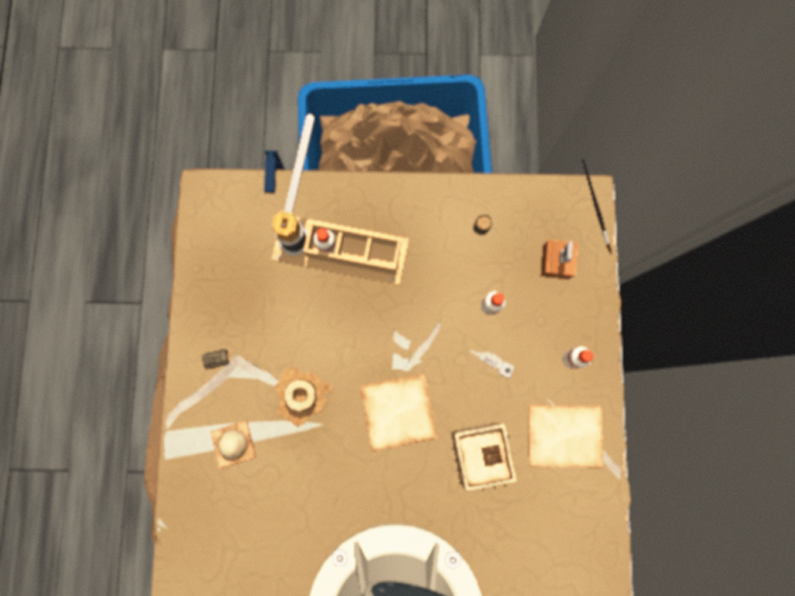

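View pics/scene.png

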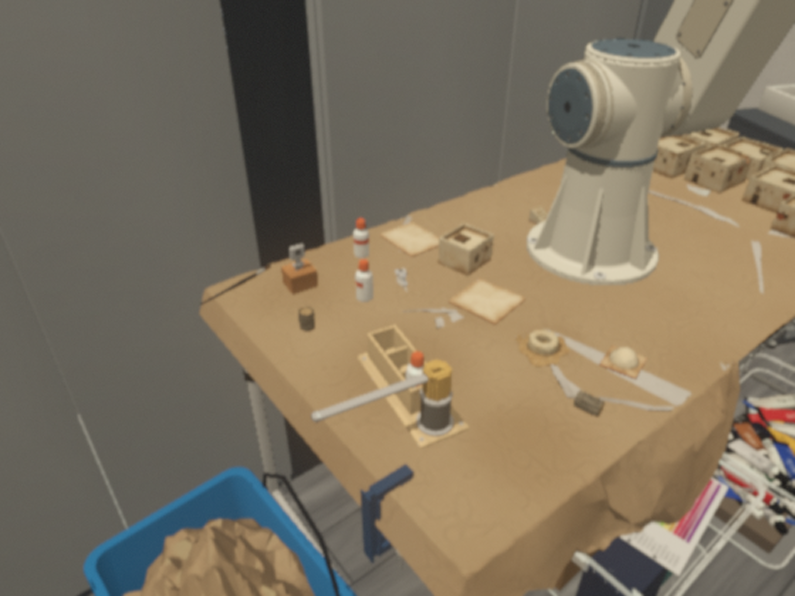

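The top view shows the caddy with its lock at (288,225) and its bar along world +x. The loose bottles are at (495,300) and (581,356), and the key in its stand is at (562,255). Candidate keys are the standing one and one lying flat at (498,362). The standing one fits "standing in the stand, bow up". Next I'll enlarge the view to check.

```bash
python3 - <<'E'
from h import *
save(np.load('top.npy'),'topc.png',(182,105,432,275),3.2)
E
```

```text
(no output)
```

View pics/topc.png

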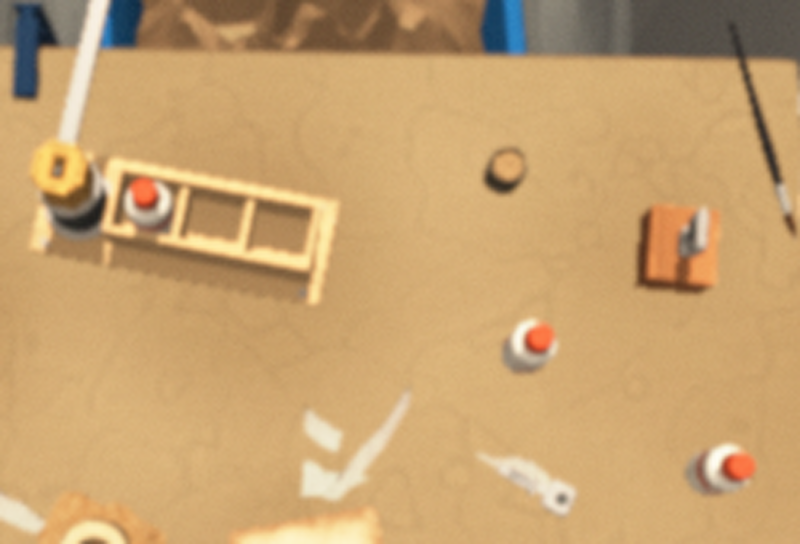

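```bash
python3 - <<'E'
from h import *
P=lambda u,v,z:px2w('top',u/3.2+182,v/3.2+105,z).round(1)
for n,u,v,z in [('keyhole',61,165,101),('wallTL',110,158,50),('wallBL',104,235,50),('wallBR',308,268,50),('home cap',144,193,74),('c1',213,218,50),('c2',282,230,50),('capA',539,339,74),('capB',739,466,74),('keytop',701,222,73),('keytop far',702,208,73),('keytop near',695,250,60),('stTL',652,205,36),('stTR',717,210,36),('stBL',648,280,36),('stBR',712,287,36),('barrel',508,166,34),('baseBR',318,302,6),('baseBL',32,246,6)]: print(n,P(u,v,z)[:2])
E
```

```text
keyhole [536.1 160.3]
wallTL [555.8 137.3]
wallBL [504.3 139.2]
wallBR [484.8   7.2]
home cap [526.4 111.8]
c1 [516.8  69.2]
c2 [509.6  24.4]
capA [ 437.3 -136.5]
capB [ 360.8 -257.7]
keytop [ 513.8 -239.7]
keytop far [ 522.9 -240.7]
keytop near [ 498.6 -239.2]
stTL [ 533.9 -218.8]
stTR [ 531.3 -261.5]
stBL [ 483.5 -214.9]
stBR [ 479.6 -256.5]
barrel [ 559.4 -124.6]
baseBR [ 4.707e+02 -3.000e-01]
baseBL [506.  193.7]
```

Call:
{"api": "move_arm", "payload": {"motion": [{"dp":[-0.3,-0.4,0],"roll":0.07,"gripper":1},{"dp":[-0.6,-0.8,0],"roll":0.14,"gripper":1},{"dp":[-0.7,-1,0],"roll":0.21,"gripper":1},{"dp":[-0.7,-1,0],"roll":0.28,"gripper":1},{"dp":[-0.7,-1,0],"roll":0.35,"gripper":1},{"dp":[-0.7,-1,0],"roll":0.42,"gripper":1},{"dp":[-0.7,-1,0],"roll":0.49,"gripper":1},{"dp":[-0.7,-1,0],"roll":0.56,"gripper":1},{"dp":[-0.7,-1,0],"roll":0.63,"gripper":1},{"dp":[-0.7,-1,0],"roll":0.7,"gripper":1}], "squeeze": 25}}

```text
time: 0.98
position: [205.9, 487.8, 190.1]
ee_rot: [0.633, 0.774, -0.0, 0.0]
wrist_force: [0.4, -0.4, -0.0]
opening: 91.9
gripper_force: 0.0
```

```bash
cat > go.py <<'E'
import sys; from h import *
# args: x y z yawY(deg)
s=ctrl.state(); M=R.from_quat(s['ee_rot']).as_matrix()
ya=np.degrees(np.arctan2(M[1,1],M[0,1]))
print('t',round(s['time'],2),'pos',s['position'].round(1),'yang',ya.round(2),'tilt',M[:,2].round(3),'F',np.round(s['wrist_force'],1),'op',round(s['opening'],1),'gf',round(s['gripper_force'],1),'q',s['joint_pos'].round(2))
if len(sys.argv)>3:
    a=list(map(float,sys.argv[1:])); d=np.array(a[:3])-s['position']
    print('dp',(M.T@d/100).round(3),'roll',((ya-a[3])/90).round(3) if len(a)>3 else '')
E
python3 go.py 437 -136 130 -11
```

```text
t 0.98 pos [205.9 487.8 190.1] yang 11.4 tilt [-0. -0. -1.] F [ 0.4 -0.4 -0. ] op 91.9 gf 0.0 q [1.17 0.2  1.84 0.   1.1  0.97]
dp [-6.571  1.033  0.603] roll 0.249
```

Call:
{"api": "move_arm", "payload": {"motion": [{"dp":[-0.4,0.1,0],"roll":0.07,"gripper":1},{"dp":[-0.8,0.2,0],"roll":0.14,"gripper":1},{"dp":[-1,0.3,0],"roll":0.2,"gripper":1},{"dp":[-1,0.3,0],"roll":0.249,"gripper":1},{"dp":[-1,0.3,0],"roll":0.249,"gripper":1},{"dp":[-1,0.3,0],"roll":0.249,"gripper":1},{"dp":[-1,0.3,0],"roll":0.249,"gripper":1},{"dp":[-1,0.3,0],"roll":0.249,"gripper":1},{"dp":[-1,0.3,0],"roll":0.249,"gripper":1},{"dp":[-1,0.3,0],"roll":0.249,"gripper":1}]}}

```text
time: 1.82
position: [255.3, 396.5, 190.2]
ee_rot: [0.769, 0.639, -0.0, 0.0]
wrist_force: [-0.5, -0.4, -0.3]
opening: 92.0
gripper_force: 0.0
```

Call:
{"api": "move_arm", "payload": {"motion": [{"dp":[-0.2,0.12,0],"roll":0,"gripper":1},{"dp":[-0.4,0.24,0],"roll":0,"gripper":1},{"dp":[-0.6,0.36,0],"roll":0,"gripper":1},{"dp":[-0.8,0.48,0],"roll":0,"gripper":1},{"dp":[-0.97,0.56,0],"roll":0,"gripper":1},{"dp":[-0.97,0.56,0],"roll":0,"gripper":1},{"dp":[-0.97,0.56,0],"roll":0,"gripper":1},{"dp":[-0.97,0.56,0],"roll":0,"gripper":1},{"dp":[-0.97,0.56,0],"roll":0,"gripper":1},{"dp":[-0.97,0.56,0],"roll":0,"gripper":1}]}}

```text
time: 2.65
position: [292.5, 291.3, 190.3]
ee_rot: [0.77, 0.639, 0.0, -0.0]
wrist_force: [-0.5, 0.9, 0.3]
opening: 91.8
gripper_force: 0.0
```

Call:
{"api": "move_arm", "payload": {"motion": [{"dp":[-0.2,0.12,0],"roll":0,"gripper":1},{"dp":[-0.4,0.24,0],"roll":0,"gripper":1},{"dp":[-0.6,0.36,0],"roll":0,"gripper":1},{"dp":[-0.8,0.48,0],"roll":0,"gripper":1},{"dp":[-0.97,0.56,0],"roll":0,"gripper":1},{"dp":[-0.97,0.56,0],"roll":0,"gripper":1},{"dp":[-0.97,0.56,0],"roll":0,"gripper":1},{"dp":[-0.97,0.56,0],"roll":0,"gripper":1},{"dp":[-0.97,0.56,0],"roll":0,"gripper":1},{"dp":[-0.97,0.56,0],"roll":0,"gripper":1}]}}

```text
time: 3.48
position: [329.5, 185.6, 190.3]
ee_rot: [0.77, 0.639, -0.0, -0.0]
wrist_force: [0.1, 1.2, -0.5]
opening: 91.6
gripper_force: 0.0
```

```bash
python3 go.py 437 -136 150 -11
```

```text
t 3.48 pos [329.5 185.6 190.3] yang -10.62 tilt [-0.  0. -1.] F [ 0.1  1.2 -0.5] op 91.6 gf 0.0 q [ 0.51 -0.05  2.12  0.    1.07  0.69]
dp [-2.963  1.649  0.402] roll 0.004
```

Call:
{"api": "move_arm", "payload": {"motion": [{"dp":[-0.25,0.14,0],"roll":0,"gripper":1},{"dp":[-0.5,0.28,0],"roll":0,"gripper":1},{"dp":[-0.75,0.42,0],"roll":0,"gripper":1},{"dp":[-0.99,0.55,0],"roll":0,"gripper":1},{"dp":[-0.99,0.55,0],"roll":0,"gripper":1},{"dp":[-0.99,0.55,0],"roll":0,"gripper":1},{"dp":[-0.99,0.55,0],"roll":0,"gripper":1},{"dp":[-0.99,0.55,0],"roll":0,"gripper":1},{"dp":[-0.99,0.55,0],"roll":0,"gripper":1},{"dp":[-0.99,0.55,0],"roll":0,"gripper":1}]}}

```text
time: 4.32
position: [365.1, 78.0, 190.3]
ee_rot: [0.769, 0.639, 0.0, -0.0]
wrist_force: [0.1, -0.4, -0.4]
opening: 91.8
gripper_force: 0.0
```

Call:
{"api": "move_arm", "payload": {"motion": [{"dp":[-0.25,0.14,0],"roll":0,"gripper":1},{"dp":[-0.5,0.28,0],"roll":0,"gripper":1},{"dp":[-0.75,0.42,0],"roll":0,"gripper":1},{"dp":[-0.99,0.55,0],"roll":0,"gripper":1},{"dp":[-0.99,0.55,0],"roll":0,"gripper":1},{"dp":[-0.99,0.55,0],"roll":0,"gripper":1},{"dp":[-0.99,0.55,0],"roll":0,"gripper":1},{"dp":[-0.99,0.55,0],"roll":0,"gripper":1},{"dp":[-0.99,0.55,0],"roll":0,"gripper":1},{"dp":[-0.99,0.55,0],"roll":0,"gripper":1}]}}

```text
time: 5.15
position: [400.8, -29.4, 190.3]
ee_rot: [0.769, 0.639, 0.0, -0.0]
wrist_force: [-0.4, -0.5, -0.3]
opening: 92.3
gripper_force: 0.0
```

Call:
{"api": "move_arm", "payload": {"motion": [{"dp":[-0.25,0.14,0],"roll":0,"gripper":1},{"dp":[-0.5,0.28,0],"roll":0,"gripper":1},{"dp":[-0.75,0.42,0],"roll":0,"gripper":1},{"dp":[-0.99,0.55,0.3],"roll":0,"gripper":1},{"dp":[-0.99,0.55,0.4],"roll":0,"gripper":1},{"dp":[-0.99,0.55,0.4],"roll":0,"gripper":1},{"dp":[-0.99,0.55,0.4],"roll":0,"gripper":1},{"dp":[-0.99,0.55,0.4],"roll":0,"gripper":1},{"dp":[-0.99,0.55,0.4],"roll":0,"gripper":1},{"dp":[-0.99,0.55,0.4],"roll":0,"gripper":1}]}}

```text
time: 5.98
position: [437.1, -137.1, 151.2]
ee_rot: [0.77, 0.639, 0.0, 0.001]
wrist_force: [-0.3, -0.7, 0.0]
opening: 91.7
gripper_force: 0.0
```

```bash
python3 go.py 437 -136 150 -11; python3 - <<'E'
from h import *
c=cal('wrist'); im=viewer.get_image('wrist'); save(im,'w1.png',None,1.42)
np.savez('w1.npz',im=im,f=c[0],cx=c[1],cy=c[2],R=c[3],t=c[4])
print(w2px('wrist',(437,-136,74),c)*1.42,w2px('wrist',(361,-258,74),c)*1.42,w2px('wrist',(513,-240,81),c)*1.42,-c[3].T@c[4])
E
```

```text
t 5.98 pos [ 437.1 -137.1  151.2] yang -10.63 tilt [ 0.001 -0.    -1.   ] F [-0.3 -0.7  0. ] op 91.7 gf 0.0 q [-0.31  0.14  2.02  0.    0.98 -0.12]
dp [ 0.011 -0.003  0.012] roll 0.004
[397.13289177 290.00428437] [325.08620457 467.49713334] [533.82966173 417.28971418] [449.32950622 -63.90342857 346.76210967]
```

View pics/w1.png

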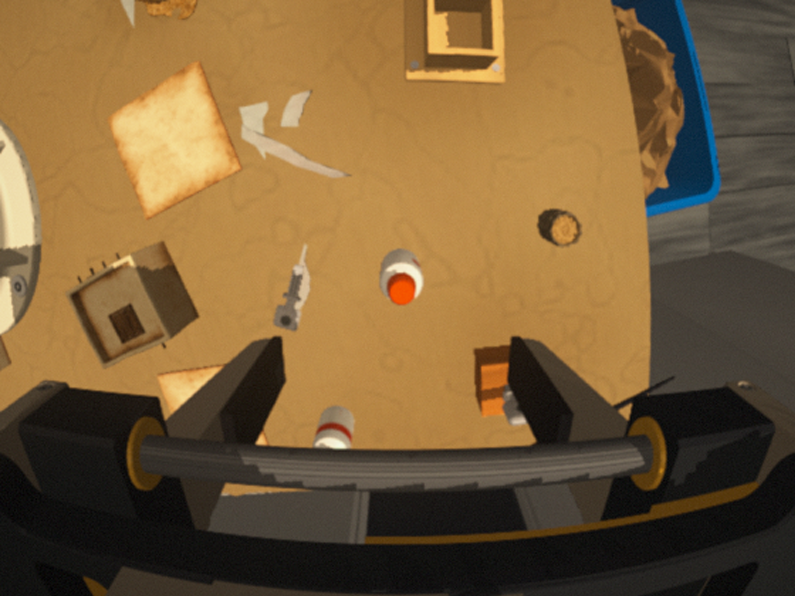

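Cap A is at (401,289), within 2 mm of the prediction at (397,290). The stand with the key is at (497,385), the lying look-alike key at (293,300) and bottle B at (335,430). I'll go down and grip the cap.

Call:
{"api": "move_arm", "payload": {"motion": [{"dp":[0,0.02,0.3],"roll":-0.004,"gripper":0.3},{"dp":[0,0.02,0.6],"roll":-0.004,"gripper":0.1},{"dp":[0,0.02,0.8],"roll":-0.004,"gripper":0.1},{"dp":[0,0.02,1],"roll":-0.004,"gripper":0.1},{"dp":[0,0.02,1],"roll":-0.004,"gripper":0.1},{"dp":[0,0.02,1],"roll":-0.004,"gripper":0.1},{"dp":[0,0.02,1],"roll":-0.004,"gripper":0.1},{"dp":[0,0.02,1],"roll":-0.004,"gripper":0.1},{"dp":[0,0.02,1],"roll":-0.004,"gripper":0.1},{"dp":[0,0.02,1],"roll":-0.004,"gripper":0.1}]}}

```text
time: 6.87
position: [439.3, -138.3, 51.3]
ee_rot: [0.768, 0.641, 0.0, 0.001]
wrist_force: [0.1, 0.5, 0.4]
opening: 50.5
gripper_force: 0.0
```

Call:
{"api": "move_arm", "payload": {"motion": [{"dp":[0,0,0.04],"roll":0,"gripper":0.1},{"dp":[0,0,0.04],"roll":0,"gripper":-1},{"dp":[0,0,0.04],"roll":0,"gripper":-1},{"dp":[0,0,0.04],"roll":0,"gripper":-1},{"dp":[0,0,0.04],"roll":0,"gripper":-1},{"dp":[0,0,0.04],"roll":0,"gripper":-1},{"dp":[0,0,0.04],"roll":0,"gripper":-1},{"dp":[0,0,0.04],"roll":0,"gripper":-1},{"dp":[0,0,0.04],"roll":0,"gripper":-1},{"dp":[0,0,0.04],"roll":0,"gripper":-1}], "squeeze": 20}}

```text
time: 7.7
position: [438.7, -138.1, 46.3]
ee_rot: [0.768, 0.641, 0.0, 0.0]
wrist_force: [-0.3, 0.8, -0.3]
opening: 17.1
gripper_force: 20.0
```

```bash
python3 go.py 518 68 150 -10.8
```

```text
t 7.7 pos [ 438.7 -138.1   46.3] yang -10.34 tilt [ 0. -0. -1.] F [-0.3  0.8 -0.3] op 17.1 gf 20.0 q [-0.31  0.31  2.1  -0.    0.74 -0.13]
dp [ 2.17   0.411 -1.037] roll 0.005
```

Call:
{"api": "move_arm", "payload": {"motion": [{"dp":[0,0,-0.2],"roll":0.005,"gripper":-1},{"dp":[0,0,-0.4],"roll":0.005,"gripper":-1},{"dp":[0.15,0.03,-0.6],"roll":0.005,"gripper":-1},{"dp":[0.35,0.07,-0.7],"roll":0.005,"gripper":-1},{"dp":[0.6,0.1,-0.8],"roll":0.005,"gripper":-1},{"dp":[0.8,0.15,-0.8],"roll":0.005,"gripper":-1},{"dp":[1,0.2,-0.8],"roll":0.005,"gripper":-1},{"dp":[1,0.2,-0.8],"roll":0.005,"gripper":-1},{"dp":[1,0.2,-0.8],"roll":0.005,"gripper":-1},{"dp":[1,0.2,-0.8],"roll":0.005,"gripper":-1}]}}

```text
time: 8.53
position: [475.7, -43.7, 126.0]
ee_rot: [0.77, 0.638, -0.0, -0.0]
wrist_force: [0.1, -0.2, -0.4]
opening: 17.3
gripper_force: 20.0
```

Call:
{"api": "move_arm", "payload": {"motion": [{"dp":[0.2,0.04,0],"roll":0,"gripper":-1},{"dp":[0.4,0.08,0],"roll":0,"gripper":-1},{"dp":[0.6,0.12,0],"roll":0,"gripper":-1},{"dp":[0.8,0.16,0],"roll":0,"gripper":-1},{"dp":[0.95,0.2,0],"roll":0,"gripper":-1},{"dp":[1,0.2,0],"roll":0,"gripper":-1},{"dp":[1,0.2,0],"roll":0,"gripper":-1},{"dp":[1,0.2,0],"roll":0,"gripper":-1},{"dp":[1,0.2,0],"roll":0,"gripper":-1},{"dp":[1,0.2,0],"roll":0,"gripper":-1}]}}

```text
time: 9.37
position: [514.2, 50.2, 126.2]
ee_rot: [0.771, 0.637, -0.0, -0.0]
wrist_force: [-0.3, 0.4, -0.3]
opening: 17.3
gripper_force: 20.0
```

```bash
python3 go.py 518 68 60 -10.8; python3 - <<'E'
from h import *
c=cal('wrist'); im=viewer.get_image('wrist'); save(im,'w2.png',None,1.42)
np.savez('w2.npz',im=im,f=c[0],cx=c[1],cy=c[2],R=c[3],t=c[4])
for p in[(518,68,50),(509.7,24.8,50),(526.4,111.8,84),(536,160,101)]:print(w2px('wrist',p,c)*1.42)
E
```

```text
t 9.37 pos [514.2  50.2 126.2] yang -10.85 tilt [-0. -0. -1.] F [-0.3  0.4 -0.3] op 17.3 gf 20.0 q [ 0.09  0.26  1.92 -0.    0.96  0.28]
dp [0.183 0.004 0.662] roll -0.001
[398.73590262 262.85325862]
[398.47597867 331.81252331]
[399.32984791 191.14855873]
[400.52748937  90.83222151]
```

View pics/w2.png

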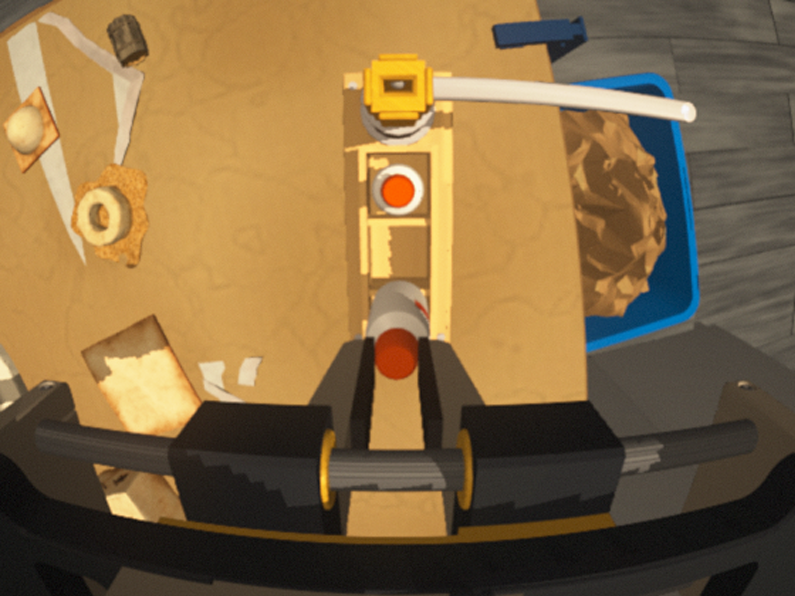

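```bash
python3 - <<'E'
from h import *
d=np.load('w2.npz'); c=(float(d['f']),float(d['cx']),float(d['cy']),d['R'],d['t'])
print(px2w('wrist',396/1.42,355/1.42,154,c), px2w('wrist',400/1.42,86/1.42,101,c),px2w('wrist',398/1.42,191/1.42,84,c))
# bottle bottom front edge predicted: centre at tcp+off, radius15
ux=np.array([.19,.982,0])
for off in(0,3,6):
    b=np.array([514.2,50.2,80])+off*ux
    print(off,w2px('wrist',b+15*ux,c)*1.42, w2px('wrist',b+9.5*ux+[0,0,74],c)*1.42,w2px('wrist',b-9.5*ux+[0,0,74],c)*1.42)
E
```

```text
[513.55167367  53.10374316 154.        ] [536.20175815 162.38548018 101.        ] [525.74614725 112.00165837  84.        ]
0 [398.3516667  279.89869335] [399.11583437 339.00177973] [398.84082915 382.73469539]
3 [398.37748443 274.47643312] [399.15925874 331.76951673] [398.88408723 376.07514053]
6 [398.40321692 269.02439772] [399.20259837 324.45293545] [398.9274461 369.3218559]
```

Call:
{"api": "move_arm", "payload": {"motion": [{"dp":[0.1,0,0],"roll":0,"gripper":-1},{"dp":[0.176,0,0],"roll":0,"gripper":-1},{"dp":[0.176,0,0],"roll":0,"gripper":-1},{"dp":[0.176,0,0.15],"roll":0,"gripper":-1},{"dp":[0.176,0,0.3],"roll":0,"gripper":-1},{"dp":[0.176,0,0.45],"roll":0,"gripper":-1},{"dp":[0.176,0,0.58],"roll":0,"gripper":-1},{"dp":[0.176,0,0.67],"roll":0,"gripper":-1},{"dp":[0.176,0,0.695],"roll":0,"gripper":-1},{"dp":[0.176,0,0.695],"roll":0,"gripper":-1}]}}

```text
time: 10.25
position: [518.1, 68.7, 56.6]
ee_rot: [0.77, 0.638, -0.0, -0.0]
wrist_force: [-0.0, 0.6, -0.1]
opening: 17.5
gripper_force: 20.0
```

```bash
python3 go.py 517.4 67.5 56.3 -10.8
```

```text
t 10.25 pos [518.1  68.7  56.6] yang -10.76 tilt [-0. -0. -1.] F [-0.   0.6 -0.1] op 17.5 gf 20.0 q [ 0.13  0.37  1.96 -0.    0.81  0.32]
dp [-0.013 -0.005  0.003] roll 0.0
```

Call:
{"api": "move_arm", "payload": {"motion": [{"dp":[0,0,0],"roll":0,"gripper":-0.3},{"dp":[0,0,0],"roll":0,"gripper":-0.3},{"dp":[0,0,0],"roll":0,"gripper":-0.3},{"dp":[0,0,0],"roll":0,"gripper":-0.3},{"dp":[0,0,-0.15],"roll":0,"gripper":-0.3},{"dp":[0,0,-0.4],"roll":0,"gripper":0},{"dp":[0,0,-0.7],"roll":0,"gripper":0.1},{"dp":[-0.2,0,-0.8],"roll":0,"gripper":0.1},{"dp":[-0.5,-0.1,-0.8],"roll":0,"gripper":0.1},{"dp":[-0.8,-0.2,-0.8],"roll":0,"gripper":0.1}]}}

```text
time: 11.08
position: [484.0, -6.8, 138.1]
ee_rot: [0.77, 0.638, 0.001, 0.001]
wrist_force: [0.5, -0.6, -0.4]
opening: 50.7
gripper_force: 0.0
```

Call:
{"api": "move_arm", "payload": {"motion": [{"dp":[-0.3,-0.1,0],"roll":0,"gripper":0.1},{"dp":[-0.6,-0.2,0],"roll":0,"gripper":0.1},{"dp":[-0.9,-0.25,0],"roll":0,"gripper":0.1},{"dp":[-0.9,-0.25,0],"roll":0,"gripper":0.1},{"dp":[-0.9,-0.25,0],"roll":0,"gripper":0.1},{"dp":[-0.9,-0.25,0],"roll":0,"gripper":0.1},{"dp":[-0.9,-0.25,0],"roll":0,"gripper":0.1},{"dp":[-0.9,-0.25,0],"roll":0,"gripper":0.1},{"dp":[-0.9,-0.25,0],"roll":0,"gripper":0.1},{"dp":[-0.9,-0.25,0],"roll":0,"gripper":0.1}]}}

```text
time: 11.92
position: [442.1, -89.5, 136.7]
ee_rot: [0.77, 0.638, -0.0, -0.0]
wrist_force: [0.3, 0.3, 0.3]
opening: 50.5
gripper_force: 0.0
```

Call:
{"api": "move_arm", "payload": {"motion": [{"dp":[-0.3,-0.1,0],"roll":0,"gripper":0.1},{"dp":[-0.6,-0.2,0],"roll":0,"gripper":0.1},{"dp":[-0.9,-0.25,0],"roll":0,"gripper":0.1},{"dp":[-0.9,-0.25,0],"roll":0,"gripper":0.1},{"dp":[-0.9,-0.25,0],"roll":0,"gripper":0.1},{"dp":[-0.9,-0.25,0],"roll":0,"gripper":0.1},{"dp":[-0.9,-0.25,0],"roll":0,"gripper":0.1},{"dp":[-0.9,-0.25,0],"roll":0,"gripper":0.1},{"dp":[-0.9,-0.25,0],"roll":0,"gripper":0.1},{"dp":[-0.9,-0.25,0],"roll":0,"gripper":0.1}]}}

```text
time: 12.75
position: [400.7, -173.3, 136.8]
ee_rot: [0.77, 0.638, 0.0, -0.0]
wrist_force: [-0.1, 0.0, -1.0]
opening: 50.6
gripper_force: 0.0
```

```bash
python3 go.py 361 -258 136 -10.8; python3 - <<'E'
from h import *
c=cal('wrist'); im=viewer.get_image('wrist'); save(im,'w3.png',None,1.42)
np.savez('w3.npz',im=im,f=c[0],cx=c[1],cy=c[2],R=c[3],t=c[4])
hsv=cv2.cvtColor(im,cv2.COLOR_RGB2HSV); m=((hsv[...,1]>200)&((hsv[...,0]<8)|(hsv[...,0]>174))&(hsv[...,2]>150)).astype(np.uint8)
n,l,s,ce=cv2.connectedComponentsWithStats(m)
for i in range(1,n):
    if s[i,4]>60: print(s[i],ce[i]*1.42,px2w('wrist',*ce[i],74,c).round(1),px2w('wrist',*ce[i],84,c).round(1))
print(w2px('wrist',(361,-258,74),c)*1.42)
E
```

```text
t 12.75 pos [ 400.7 -173.3  136.8] yang -10.72 tilt [-0.  0. -1.] F [-0.1  0.  -1. ] op 50.6 gf 0.0 q [-0.41  0.12  2.07  0.    0.94 -0.22]
dp [-0.906 -0.233  0.008] roll 0.001
[361.99913902 431.11230438]
```

View pics/w3.png

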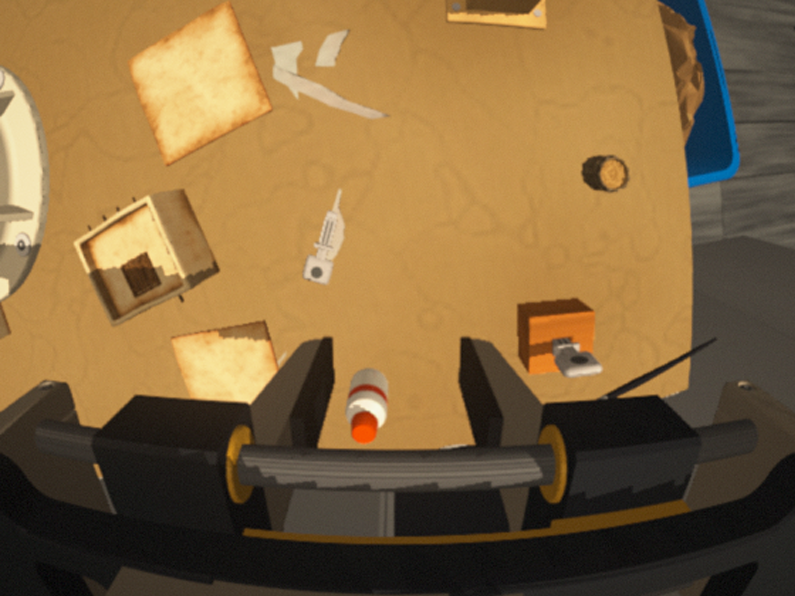

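Cap B is at (364,429), within about 2 mm of the estimate. I'll move over it, go down and grip.

Call:
{"api": "move_arm", "payload": {"motion": [{"dp":[-0.3,-0.07,0],"roll":0,"gripper":0.1},{"dp":[-0.6,-0.15,0],"roll":0,"gripper":0.1},{"dp":[-0.85,-0.22,0],"roll":0,"gripper":0.1},{"dp":[-0.89,-0.22,0],"roll":0,"gripper":0.1},{"dp":[-0.89,-0.22,0.2],"roll":0,"gripper":0.1},{"dp":[-0.89,-0.22,0.5],"roll":0,"gripper":0.1},{"dp":[-0.89,-0.22,0.75],"roll":0,"gripper":0.1},{"dp":[-0.89,-0.22,0.9],"roll":0,"gripper":0.1},{"dp":[-0.89,-0.22,0.9],"roll":0,"gripper":0.1},{"dp":[-0.89,-0.22,0.9],"roll":0,"gripper":0.1}]}}

```text
time: 13.63
position: [362.0, -256.5, 46.4]
ee_rot: [0.77, 0.638, -0.0, -0.001]
wrist_force: [0.6, 0.7, 0.2]
opening: 50.5
gripper_force: 0.0
```

Call:
{"api": "move_arm", "payload": {"motion": [{"dp":[0,0,0],"roll":0,"gripper":-1},{"dp":[0,0,0],"roll":0,"gripper":-1},{"dp":[0,0,0],"roll":0,"gripper":-1},{"dp":[0,0,0],"roll":0,"gripper":-1},{"dp":[0,0,0],"roll":0,"gripper":-1},{"dp":[0,0,0],"roll":0,"gripper":-1},{"dp":[0,0,-0.1],"roll":0,"gripper":-1},{"dp":[0,0,-0.3],"roll":0,"gripper":-1},{"dp":[0,0,-0.6],"roll":0,"gripper":-1},{"dp":[0,0,-0.8],"roll":0,"gripper":-1}]}}

```text
time: 14.47
position: [362.3, -257.3, 129.1]
ee_rot: [0.77, 0.637, 0.0, 0.0]
wrist_force: [1.1, 0.0, -0.8]
opening: 16.4
gripper_force: 20.0
```

```bash
python3 go.py 509.2 25.6 126 -10.8
```

```text
t 14.47 pos [ 362.3 -257.3  129.1] yang -10.79 tilt [ 0. -0. -1.] F [ 1.1  0.  -0.8] op 16.4 gf 20.0 q [-0.62  0.15  2.07  0.    0.93 -0.43]
dp [3.054 0.913 0.031] roll 0.0
```

Call:
{"api": "move_arm", "payload": {"motion": [{"dp":[0.2,0.06,0],"roll":0,"gripper":-1},{"dp":[0.45,0.14,0],"roll":0,"gripper":-1},{"dp":[0.7,0.22,0],"roll":0,"gripper":-1},{"dp":[1,0.3,0],"roll":0,"gripper":-1},{"dp":[1,0.3,0],"roll":0,"gripper":-1},{"dp":[1,0.3,0],"roll":0,"gripper":-1},{"dp":[1,0.3,0],"roll":0,"gripper":-1},{"dp":[1,0.3,0],"roll":0,"gripper":-1},{"dp":[1,0.3,0],"roll":0,"gripper":-1},{"dp":[1,0.3,0],"roll":0,"gripper":-1}]}}

```text
time: 15.3
position: [410.0, -165.3, 126.8]
ee_rot: [0.771, 0.637, -0.0, -0.0]
wrist_force: [-0.3, 1.0, -0.1]
opening: 16.8
gripper_force: 20.0
```

Call:
{"api": "move_arm", "payload": {"motion": [{"dp":[0.2,0.06,0],"roll":0,"gripper":-1},{"dp":[0.45,0.14,0],"roll":0,"gripper":-1},{"dp":[0.7,0.22,0],"roll":0,"gripper":-1},{"dp":[1,0.3,0],"roll":0,"gripper":-1},{"dp":[1,0.3,0],"roll":0,"gripper":-1},{"dp":[1,0.3,0],"roll":0,"gripper":-1},{"dp":[1,0.3,0],"roll":0,"gripper":-1},{"dp":[1,0.3,0],"roll":0,"gripper":-1},{"dp":[1,0.3,0],"roll":0,"gripper":-1},{"dp":[1,0.3,0],"roll":0,"gripper":-1}]}}

```text
time: 16.13
position: [458.2, -72.7, 126.8]
ee_rot: [0.771, 0.637, -0.0, -0.0]
wrist_force: [0.7, -0.1, 0.3]
opening: 16.7
gripper_force: 20.0
```

Call:
{"api": "move_arm", "payload": {"motion": [{"dp":[0.2,0.06,0],"roll":0,"gripper":-1},{"dp":[0.45,0.14,0],"roll":0,"gripper":-1},{"dp":[0.7,0.22,0],"roll":0,"gripper":-1},{"dp":[1,0.3,0],"roll":0,"gripper":-1},{"dp":[1,0.3,0],"roll":0,"gripper":-1},{"dp":[1,0.3,0],"roll":0,"gripper":-1},{"dp":[1,0.3,0],"roll":0,"gripper":-1},{"dp":[1,0.3,0],"roll":0,"gripper":-1},{"dp":[1,0.3,0],"roll":0,"gripper":-1},{"dp":[1,0.3,0],"roll":0,"gripper":-1}]}}

```text
time: 16.97
position: [506.4, 19.9, 126.8]
ee_rot: [0.771, 0.637, -0.0, 0.0]
wrist_force: [0.1, 0.2, 0.3]
opening: 16.8
gripper_force: 20.0
```

```bash
python3 go.py 509.2 25.6 56.5 -10.8; python3 - <<'E'
from h import *
c=cal('wrist'); im=viewer.get_image('wrist'); save(im,'w4.png',(180,20,380,290),2.2)
np.savez('w4.npz',im=im,f=c[0],cx=c[1],cy=c[2],R=c[3],t=c[4])
q=lambda p:((w2px('wrist',p,c)-[180,20])*2.2).round(1)
for p in[(517.5,68.8,84),(509.2,25.6,50),(526,112,84)]:print(q(p))
t=ctrl.state()['position'];print(q(t+[0,0,27.7]))
E
```

```text
t 16.97 pos [506.4  19.9 126.8] yang -10.85 tilt [-0. -0. -1.] F [0.1 0.2 0.3] op 16.8 gf 20.0 q [ 0.04  0.25  1.94 -0.    0.95  0.23]
dp [0.061 0.016 0.703] roll -0.001
[226.2 290. ]
[224.7 393.1]
[227.2 158.2]
[222.3 515.3]
```

View pics/w4.png

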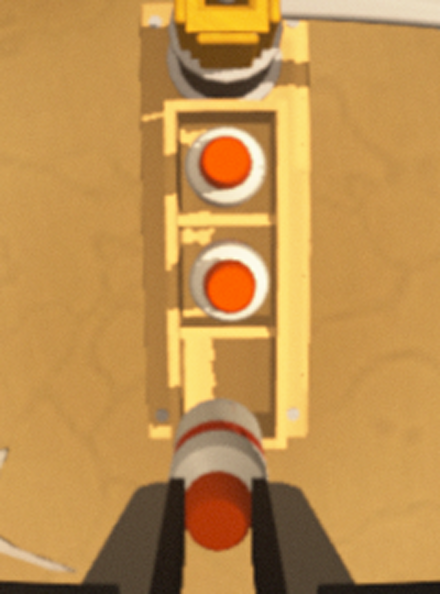

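Bottle A stands centred in the middle cell, with its cap at (231,286) against the predicted (226,290). Bottle B hangs straight in the grip. I'll lower B into cell2.

Call:
{"api": "move_arm", "payload": {"motion": [{"dp":[0.05,0.02,0],"roll":0,"gripper":-1},{"dp":[0.05,0.02,0],"roll":0,"gripper":-1},{"dp":[0.05,0.02,0.15],"roll":0,"gripper":-1},{"dp":[0.05,0.02,0.3],"roll":0,"gripper":-1},{"dp":[0.05,0.02,0.45],"roll":0,"gripper":-1},{"dp":[0.05,0.02,0.58],"roll":0,"gripper":-1},{"dp":[0.05,0.02,0.68],"roll":0,"gripper":-1},{"dp":[0.05,0.02,0.7],"roll":0,"gripper":-1},{"dp":[0.05,0.02,0.7],"roll":0,"gripper":-1},{"dp":[0.05,0.02,0.7],"roll":0,"gripper":-1}]}}

```text
time: 17.85
position: [510.0, 25.3, 57.2]
ee_rot: [0.77, 0.638, 0.0, 0.0]
wrist_force: [0.3, 0.0, -0.2]
opening: 17.8
gripper_force: 20.0
```

```bash
python3 go.py 509.2 25.6 56.5 -10.8
```

```text
t 17.85 pos [510.   25.3  57.2] yang -10.78 tilt [ 0.  0. -1.] F [ 0.3  0.  -0.2] op 17.8 gf 20.0 q [0.05 0.35 1.99 0.   0.8  0.23]
dp [ 0.002 -0.009  0.007] roll 0.0
```

Call:
{"api": "move_arm", "payload": {"motion": [{"dp":[0,0,0],"roll":0,"gripper":-0.3},{"dp":[0,0,0],"roll":0,"gripper":-0.3},{"dp":[0,0,0],"roll":0,"gripper":-0.3},{"dp":[0,0,0],"roll":0,"gripper":-0.3},{"dp":[0,0,-0.15],"roll":0,"gripper":-0.3},{"dp":[0,0,-0.4],"roll":0,"gripper":-0.3},{"dp":[0,0,-0.7],"roll":0,"gripper":-0.3},{"dp":[-0.2,0,-0.8],"roll":0,"gripper":-0.3},{"dp":[-0.5,0.05,-0.8],"roll":0,"gripper":-0.3},{"dp":[-0.8,0.15,-0.8],"roll":0,"gripper":-0.3}]}}

```text
time: 18.68
position: [509.4, -56.5, 138.2]
ee_rot: [0.77, 0.638, 0.001, 0.001]
wrist_force: [0.7, -0.5, -0.9]
opening: 32.2
gripper_force: 0.0
```

Call:
{"api": "move_arm", "payload": {"motion": [{"dp":[-0.2,0.05,0],"roll":-0.07,"gripper":-0.3},{"dp":[-0.4,0.08,0],"roll":-0.14,"gripper":-0.3},{"dp":[-0.6,0.1,0],"roll":-0.21,"gripper":-0.3},{"dp":[-0.8,0.14,0],"roll":-0.28,"gripper":-0.3},{"dp":[-0.9,0.16,0],"roll":-0.35,"gripper":-0.3},{"dp":[-0.9,0.16,0],"roll":-0.42,"gripper":-0.3},{"dp":[-0.9,0.16,0],"roll":-0.49,"gripper":-0.3},{"dp":[-0.9,0.16,0],"roll":-0.56,"gripper":-0.3},{"dp":[-0.9,0.16,0],"roll":-0.63,"gripper":-0.3},{"dp":[-0.9,0.16,0],"roll":-0.7,"gripper":-0.3}]}}

```text
time: 19.52
position: [508.3, -147.6, 137.0]
ee_rot: [0.321, 0.947, -0.0, 0.0]
wrist_force: [-0.4, -0.2, 0.1]
opening: 32.2
gripper_force: 0.0
```

```bash
python3 go.py 508 -239 137 85
```

```text
t 19.52 pos [ 508.3 -147.6  137. ] yang 52.52 tilt [ 0. -0. -1.] F [-0.4 -0.2  0.1] op 32.2 gf 0.0 q [-0.29  0.27  1.89 -0.    0.99 -1.2 ]
dp [-0.554 -0.727 -0.   ] roll -0.361
```

Call:
{"api": "move_arm", "payload": {"motion": [{"dp":[-0.18,-0.24,0],"roll":-0.07,"gripper":0},{"dp":[-0.36,-0.48,0],"roll":-0.14,"gripper":0},{"dp":[-0.5,-0.65,0],"roll":-0.21,"gripper":0},{"dp":[-0.55,-0.73,0],"roll":-0.28,"gripper":0},{"dp":[-0.55,-0.73,0],"roll":-0.35,"gripper":0},{"dp":[-0.55,-0.73,0],"roll":-0.36,"gripper":0},{"dp":[-0.55,-0.73,0],"roll":-0.36,"gripper":0},{"dp":[-0.55,-0.73,0],"roll":-0.36,"gripper":0},{"dp":[-0.55,-0.73,0],"roll":-0.36,"gripper":0},{"dp":[-0.55,-0.73,0],"roll":-0.36,"gripper":0}]}}

```text
time: 20.35
position: [507.1, -238.6, 136.9]
ee_rot: [0.048, 0.999, -0.0, 0.0]
wrist_force: [-0.3, 0.6, 1.2]
opening: 45.9
gripper_force: 0.0
```

```bash
python3 go.py 508 -239 137 85; python3 - <<'E'
from h import *
c=cal('wrist'); im=viewer.get_image('wrist'); save(im,'w5.png',(190,150,370,330),3.3)
np.savez('w5.npz',im=im,f=c[0],cx=c[1],cy=c[2],R=c[3],t=c[4])
q=lambda p:((w2px('wrist',p,c)-[190,150])*3.3).round(1)
for p in[(508,-239,81),(508,-239,36)]:print(q(p))
print(-c[3].T@c[4])
E
```

```text
t 20.35 pos [ 507.1 -238.6  136.9] yang 84.55 tilt [ 0. -0. -1.] F [-0.3  0.6  1.2] op 45.9 gf 0.0 q [-0.44  0.31  1.82  0.    1.01 -1.92]
dp [-0.009 -0.004 -0.001] roll -0.005
[292.2 216.6]
[292.3 170.5]
[ 431.57639637 -231.63958338  332.39111273]
```

View pics/w5.png

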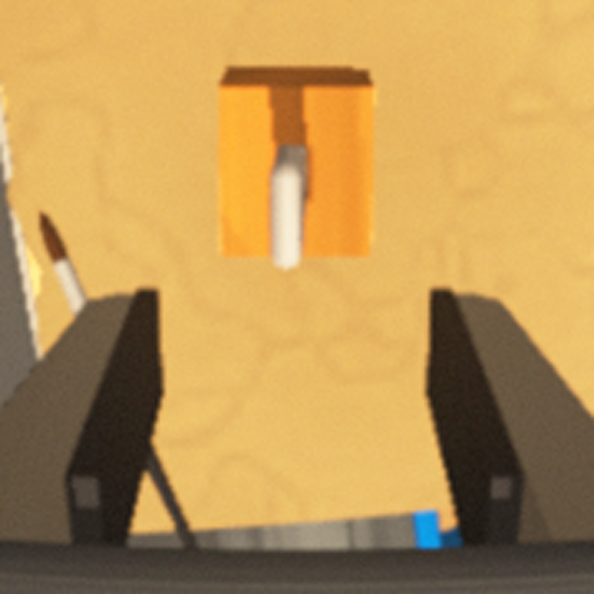

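```bash
python3 - <<'E'
from h import *
d=np.load('w5.npz'); c=(float(d['f']),float(d['cx']),float(d['cy']),d['R'],d['t'])
P=lambda u,v,z:px2w('wrist',u/3.3+190,v/3.3+150,z,c)[:2]
a=[P(*x,36) for x in[(220,85),(372,85),(374,255),(219,255)]]
print(np.round(a,1),np.mean(a,0).round(1))
ang=lambda v:np.degrees(np.arctan2(v[1],v[0])).round(1)
print(ang(a[0]-a[1]),ang(a[3]-a[2]),ang(a[3]-a[0]),ang(a[2]-a[1]))
k=[P(289,165,81),P(286,266,81)]; print(k,np.mean(k,0),ang(k[1]-k[0]),np.linalg.norm(k[1]-k[0]))
E
python3 go.py 508 -239 50 85
```

```text
[[ 481.4 -256.9]
 [ 485.4 -214.4]
 [ 535.6 -217.6]
 [ 531.4 -262.7]] [ 508.5 -237.9]
-95.4 -95.4 -6.7 -3.6
[array([ 494.95098212, -238.54747702]), array([ 520.64094186, -241.73612977])] [ 507.79596199 -240.1418034 ] -7.1 25.887092110584188
t 20.4 pos [ 507.1 -238.6  136.8] yang 84.57 tilt [ 0. -0. -1.] F [-0.2 -0.6  0.9] op 45.9 gf 0.0 q [-0.44  0.31  1.82 -0.    1.01 -1.92]
dp [-0.009 -0.003  0.868] roll -0.005
```

The key's bow measures about 26–28 mm wide, centred on the stand at crop pixel (287,216). Together with "bow up in the stand", this is the key meant. I'll grip it now.

Call:
{"api": "move_arm", "payload": {"motion": [{"dp":[-0.01,-0.005,0.2],"roll":0,"gripper":0},{"dp":[-0.01,-0.005,0.4],"roll":0,"gripper":-0.3},{"dp":[-0.01,-0.005,0.6],"roll":0,"gripper":-0.3},{"dp":[-0.01,-0.005,0.75],"roll":0,"gripper":-0.4},{"dp":[-0.01,-0.005,0.86],"roll":0,"gripper":-0.4},{"dp":[-0.01,-0.005,0.875],"roll":0,"gripper":-0.5},{"dp":[-0.01,-0.005,0.875],"roll":0,"gripper":-0.6},{"dp":[-0.01,-0.005,0.875],"roll":0,"gripper":-1},{"dp":[-0.01,-0.005,0.875],"roll":0,"gripper":-1},{"dp":[-0.01,-0.005,0.875],"roll":0,"gripper":-1}], "squeeze": 15}}

```text
time: 21.23
position: [508.7, -239.9, 50.2]
ee_rot: [0.047, 0.999, -0.0, 0.001]
wrist_force: [-0.3, -0.6, -0.0]
opening: 7.5
gripper_force: 15.0
```

Call:
{"api": "move_arm", "payload": {"motion": [{"dp":[0,0,0],"roll":0,"gripper":-1},{"dp":[0,0,0],"roll":0,"gripper":-1},{"dp":[0,0,0],"roll":0,"gripper":-1},{"dp":[0,0,0],"roll":0,"gripper":-1},{"dp":[0,0,0],"roll":0,"gripper":-1},{"dp":[0,0,0],"roll":0,"gripper":-1},{"dp":[0,0,0],"roll":0,"gripper":-1},{"dp":[0,0,0],"roll":0,"gripper":-1},{"dp":[0,0,0],"roll":0,"gripper":-1},{"dp":[0,0,0],"roll":0,"gripper":-1}], "squeeze": 55}}

```text
time: 22.07
position: [508.7, -239.9, 50.0]
ee_rot: [0.047, 0.999, -0.0, 0.001]
wrist_force: [-0.4, -0.6, 6.5]
opening: 6.9
gripper_force: 55.0
```

```bash
python3 go.py 536 161 150 79
```

```text
t 22.07 pos [ 508.7 -239.9   50. ] yang 84.61 tilt [ 0.001 -0.001 -1.   ] F [-0.4 -0.6  6.5] op 6.9 gf 55.0 q [-0.44  0.43  1.88 -0.    0.83 -1.92]
dp [ 0.103  4.016 -1.002] roll 0.062
```

Call:
{"api": "move_arm", "payload": {"motion": [{"dp":[0,0,-0.15],"roll":0,"gripper":-1},{"dp":[0,0,-0.3],"roll":0,"gripper":-1},{"dp":[0,0,-0.45],"roll":0,"gripper":-1},{"dp":[0,0,-0.6],"roll":0,"gripper":-1},{"dp":[0,0,-0.75],"roll":0,"gripper":-1},{"dp":[0,0.2,-0.9],"roll":0,"gripper":-1},{"dp":[0,0.4,-1],"roll":0,"gripper":-1},{"dp":[0,0.6,-1],"roll":0,"gripper":-1},{"dp":[0,0.8,-1],"roll":0,"gripper":-1},{"dp":[0,1,-1],"roll":0,"gripper":-1}]}}

```text
time: 22.9
position: [517.2, -139.1, 149.5]
ee_rot: [0.047, 0.999, -0.0, 0.0]
wrist_force: [0.1, 0.3, 0.1]
opening: 6.8
gripper_force: 55.0
```

Call:
{"api": "move_arm", "payload": {"motion": [{"dp":[0,0.2,-0.1],"roll":0.0,"gripper":-1},{"dp":[0,0.4,-0.15],"roll":0.02,"gripper":-1},{"dp":[0,0.6,-0.15],"roll":0.04,"gripper":-1},{"dp":[0,0.8,-0.15],"roll":0.062,"gripper":-1},{"dp":[0,1,-0.15],"roll":0.062,"gripper":-1},{"dp":[0,1,-0.15],"roll":0.062,"gripper":-1},{"dp":[0,1,-0.15],"roll":0.062,"gripper":-1},{"dp":[0,1,-0.15],"roll":0.062,"gripper":-1},{"dp":[0,1,-0.15],"roll":0.062,"gripper":-1},{"dp":[0,1,-0.15],"roll":0.062,"gripper":-1}]}}

```text
time: 23.73
position: [526.6, -41.3, 164.2]
ee_rot: [0.096, 0.995, -0.0, -0.0]
wrist_force: [-0.2, -0.8, -0.6]
opening: 7.2
gripper_force: 55.0
```

```bash
python3 go.py 536 161 165 79
```

```text
t 23.73 pos [526.6 -41.3 164.2] yang 78.98 tilt [-0. -0. -1.] F [-0.2 -0.8 -0.6] op 7.2 gf 55.0 q [-0.08  0.23  1.87 -0.    1.04 -1.46]
dp [ 0.295  2.003 -0.008] roll -0.0
```

Call:
{"api": "move_arm", "payload": {"motion": [{"dp":[0.1,0.25,0],"roll":0,"gripper":-1},{"dp":[0.2,0.5,0],"roll":0,"gripper":-1},{"dp":[0.3,0.75,0],"roll":0,"gripper":-1},{"dp":[0.3,1,0],"roll":0,"gripper":-1},{"dp":[0.3,1,0],"roll":0,"gripper":-1},{"dp":[0.3,1,0],"roll":0,"gripper":-1},{"dp":[0.3,1,0],"roll":0,"gripper":-1},{"dp":[0.3,1,0],"roll":0,"gripper":-1},{"dp":[0.3,1,0],"roll":0,"gripper":-1},{"dp":[0.3,1,0],"roll":0,"gripper":-1}]}}

```text
time: 24.57
position: [516.3, 62.6, 164.2]
ee_rot: [0.096, 0.995, -0.0, -0.0]
wrist_force: [-0.2, 0.3, -0.1]
opening: 7.0
gripper_force: 55.0
```

```bash
cat > snap.py <<'E'
import sys; from h import *
c=cal('wrist'); im=viewer.get_image('wrist'); np.savez(sys.argv[1],im=im,f=c[0],cx=c[1],cy=c[2],R=c[3],t=c[4])
t=ctrl.state()['position']; print(t,w2px('wrist',(536,161,101),c),w2px('wrist',t-[0,0,42],c),w2px('wrist',t+[0,0,31],c))
E
python3 snap.py w6.npz; python3 go.py 536 161 165 79
```

```text
[516.36256512  62.77633156 164.27844008] [394.8873426  212.39594989] [279.4066109  219.75072878] [279.62753906 259.6947858 ]
t 24.62 pos [516.4  62.8 164.3] yang 78.98 tilt [-0. -0. -1.] F [-1.  -0.2  0.2] op 6.9 gf 55.0 q [ 0.12  0.22  1.88 -0.    1.04 -1.26]
dp [-0.005  1.002 -0.007] roll -0.0
```

Call:
{"api": "move_arm", "payload": {"motion": [{"dp":[0,0.25,0],"roll":0,"gripper":-1},{"dp":[0,0.5,0],"roll":0,"gripper":-1},{"dp":[0,0.75,0],"roll":0,"gripper":-1},{"dp":[0,1,0],"roll":0,"gripper":-1},{"dp":[0,1,0],"roll":0,"gripper":-1},{"dp":[0,1,0],"roll":0,"gripper":-1},{"dp":[0,1,0],"roll":0,"gripper":-1},{"dp":[0,1,0],"roll":0,"gripper":-1},{"dp":[0,1,0],"roll":0,"gripper":-1},{"dp":[0,1,0],"roll":0,"gripper":-1}]}}

```text
time: 25.45
position: [535.3, 160.8, 164.4]
ee_rot: [0.096, 0.995, -0.0, 0.0]
wrist_force: [0.2, -0.8, -0.4]
opening: 6.8
gripper_force: 55.0
```

```bash
python3 snap.py w7.npz; python3 go.py 536 161 165 79
```

```text
[535.33422395 160.93597817 164.35810177] [279.53671628 212.65530551] [279.34964728 219.74390496] [279.55351578 259.69252293]
t 25.5 pos [535.3 160.9 164.4] yang 78.98 tilt [ 0. -0. -1.] F [-0.4 -0.8 -0.8] op 7.2 gf 55.0 q [ 0.29  0.28  1.8  -0.    1.06 -1.09]
dp [-0.006  0.002 -0.006] roll -0.0
```

```bash
python3 - <<'E'
from h import *
a=np.load('w6.npz')['im'][157:257,340:440]; b=np.load('w7.npz')['im'][175:275,230:330]
im=np.hstack([a,b]); save(im,'w67.png',None,4)
E
```

```text
(no output)
```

View pics/w67.png

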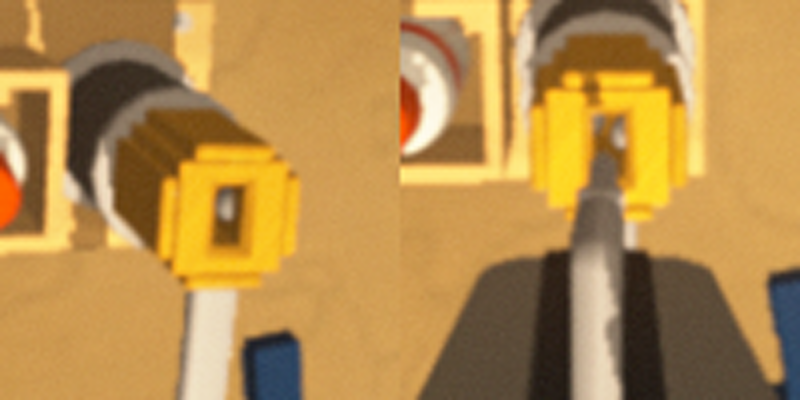

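```bash
python3 - <<'E'
from h import *
def L(n):
    d=np.load(n); return (float(d['f']),float(d['cx']),float(d['cy']),d['R'],d['t'])
c=L('w6.npz'); P=lambda u,v,z=101:px2w('wrist',u/4+340,v/4+157,z,c)
for p in[(230,216),(210,185),(248,185),(210,247),(248,247)]: print(P(*p)[:2].round(1))
c=L('w7.npz'); Q=lambda u,v,z=101:px2w('wrist',(u-400)/4+230,v/4+175,z,c)
print('w7',Q(592,110)[:2],Q(627,110)[:2],Q(627,180)[:2]); 
print('tip',Q(604,152,122.4)[:2],'bowtop L R',Q(572,300,170)[:2],Q(623,300,170)[:2])
t=np.array([535.33,160.94,164.36]); M=np.array([-.982,.191,0])
for o in(-2,0,2): print(o,[((w2px('wrist',t-[0,0,42]+M*(6+o),c)-[230,175])*4+[400,0]).round(1)])
E
```

```text
[535.2 163.5]
[527.4 159.6]
[529.1 168.4]
[541.3 158.3]
[543.2 167.2]
w7 [527.20478244 161.40707442] [528.5711232  168.47801937] [543.43223948 165.70811023]
tip [530.26520729 163.19363212] bowtop L R [539.38737597 155.98794851] [540.91984277 163.90808185]
-2 [array([597.4, 159. ])]
0 [array([597.5, 148.9])]
2 [array([597.5, 138.8])]
```

Call:
{"api": "move_arm", "payload": {"motion": [{"dp":[0.005,0.018,0.0],"roll":0,"gripper":-1},{"dp":[0.005,0.018,0.05],"roll":0,"gripper":-1},{"dp":[0.005,0.018,0.1],"roll":0,"gripper":-1},{"dp":[0.005,0.018,0.15],"roll":0,"gripper":-1},{"dp":[0.005,0.018,0.2],"roll":0,"gripper":-1},{"dp":[0.005,0.018,0.23],"roll":0,"gripper":-1},{"dp":[0.005,0.018,0.25],"roll":0,"gripper":-1},{"dp":[0.005,0.018,0.27],"roll":0,"gripper":-1},{"dp":[0.005,0.018,0.29],"roll":0,"gripper":-1},{"dp":[0.005,0.018,0.29],"roll":0,"gripper":-1}]}}

```text
time: 26.33
position: [535.1, 163.4, 135.0]
ee_rot: [0.096, 0.995, -0.0, -0.0]
wrist_force: [0.3, 0.2, -1.0]
opening: 7.0
gripper_force: 55.0
```

```bash
python3 go.py 535.3 163 109 79; python3 snap.py w8.npz
```

```text
t 26.33 pos [535.1 163.4 135. ] yang 79.04 tilt [-0. -0. -1.] F [ 0.3  0.2 -1. ] op 7.0 gf 55.0 q [ 0.29  0.31  1.83 -0.    1.   -1.09]
dp [-0.003 -0.003  0.26 ] roll 0.0
[535.15771941 163.43950597 135.17396938] [276.26187672 224.7683073 ] [279.25645747 219.92253852] [279.40121924 259.93977192]
```

No contact force with the tip 8 mm below the mouth, so the key has entered. I'll keep pushing past the pins.

Call:
{"api": "move_arm", "payload": {"motion": [{"dp":[0,0,0.03],"roll":0,"gripper":-1},{"dp":[0,0,0.06],"roll":0,"gripper":-1},{"dp":[0,0,0.09],"roll":0,"gripper":-1},{"dp":[0,0,0.12],"roll":0,"gripper":-1},{"dp":[0,0,0.14],"roll":0,"gripper":-1},{"dp":[0,0,0.16],"roll":0,"gripper":-1},{"dp":[0,0,0.18],"roll":0,"gripper":-1},{"dp":[0,0,0.2],"roll":0,"gripper":-1},{"dp":[0,0,0.2],"roll":0,"gripper":-1},{"dp":[0,0,0.2],"roll":0,"gripper":-1}]}}

```text
time: 27.22
position: [535.0, 163.4, 114.9]
ee_rot: [0.096, 0.995, -0.0, -0.0]
wrist_force: [0.3, -2.0, -1.1]
opening: 6.6
gripper_force: 55.0
```

```bash
python3 go.py 535.3 163 109 79
```

```text
t 27.22 pos [535.  163.4 114.9] yang 79.03 tilt [-0. -0. -1.] F [ 0.3 -2.  -1.1] op 6.6 gf 55.0 q [ 0.29  0.34  1.84 -0.    0.96 -1.09]
dp [-0.003 -0.003  0.059] roll 0.0
```

Call:
{"api": "move_arm", "payload": {"motion": [{"dp":[0,0,0.02],"roll":0,"gripper":-1},{"dp":[0,0,0.03],"roll":0,"gripper":-1},{"dp":[0,0,0.04],"roll":0,"gripper":-1},{"dp":[0,0,0.05],"roll":0,"gripper":-1},{"dp":[0,0,0.055],"roll":0,"gripper":-1},{"dp":[0,0,0.06],"roll":0,"gripper":-1},{"dp":[0,0,0.065],"roll":0,"gripper":-1},{"dp":[0,0,0.065],"roll":0,"gripper":-1},{"dp":[0,0,0.065],"roll":0,"gripper":-1},{"dp":[0,0,0.065],"roll":0,"gripper":-1}]}}

```text
time: 28.05
position: [535.3, 163.5, 109.0]
ee_rot: [0.096, 0.995, 0.0, 0.0]
wrist_force: [-0.9, -1.6, 6.5]
opening: 7.3
gripper_force: 55.0
```

```bash
python3 go.py 535.3 163 109 79
```

```text
t 28.05 pos [535.3 163.5 109. ] yang 79.03 tilt [ 0.  0. -1.] F [-0.9 -1.6  6.5] op 7.3 gf 55.0 q [ 0.29  0.35  1.85  0.    0.95 -1.09]
dp [-0.001 -0.005  0.   ] roll 0.0
```

Call:
{"api": "move_arm", "payload": {"motion": [{"dp":[0,0,0.005],"roll":0,"gripper":-1},{"dp":[0,0,0.01],"roll":0,"gripper":-1},{"dp":[0,0,0.015],"roll":0,"gripper":-1},{"dp":[0,0,0.015],"roll":0,"gripper":-1},{"dp":[0,0,0.015],"roll":0,"gripper":-1},{"dp":[0,0,0.015],"roll":0,"gripper":-1},{"dp":[0,0,0.015],"roll":0,"gripper":-1},{"dp":[0,0,0.015],"roll":0,"gripper":-1},{"dp":[0,0,0.015],"roll":0,"gripper":-1},{"dp":[0,0,0.015],"roll":0,"gripper":-1}]}}

```text
time: 28.88
position: [535.8, 163.7, 108.8]
ee_rot: [0.096, 0.995, 0.0, 0.001]
wrist_force: [-4.1, -3.1, 17.2]
opening: 6.8
gripper_force: 55.0
```

```bash
python3 go.py 535.3 163 109 79; python3 snap.py w9.npz;python3 - <<'E'
from h import *
t=viewer.get_image('top'); np.save('top9.npy',t)
b=np.load('w9.npz')['im'][130:280,180:380]; s=viewer.get_image('scene'); np.save('s9.npy',s)
save(np.hstack([cv2.resize(b,(400,300)),cv2.resize(s[230:320,250:370],(400,300))]),'w9.png',None,1.9)
E
```

```text
t 28.88 pos [535.8 163.7 108.8] yang 79.03 tilt [ 0.001  0.    -1.   ] F [-4.1 -3.1 17.2] op 6.8 gf 55.0 q [ 0.29  0.35  1.85  0.    0.95 -1.09]
dp [ 0.004 -0.008 -0.002] roll 0.0
[535.82499037 163.77238801 108.82317106] [275.23826086 236.2496997 ] [279.17116213 219.64865564] [279.42216131 259.71540923]
```

View pics/w9.png

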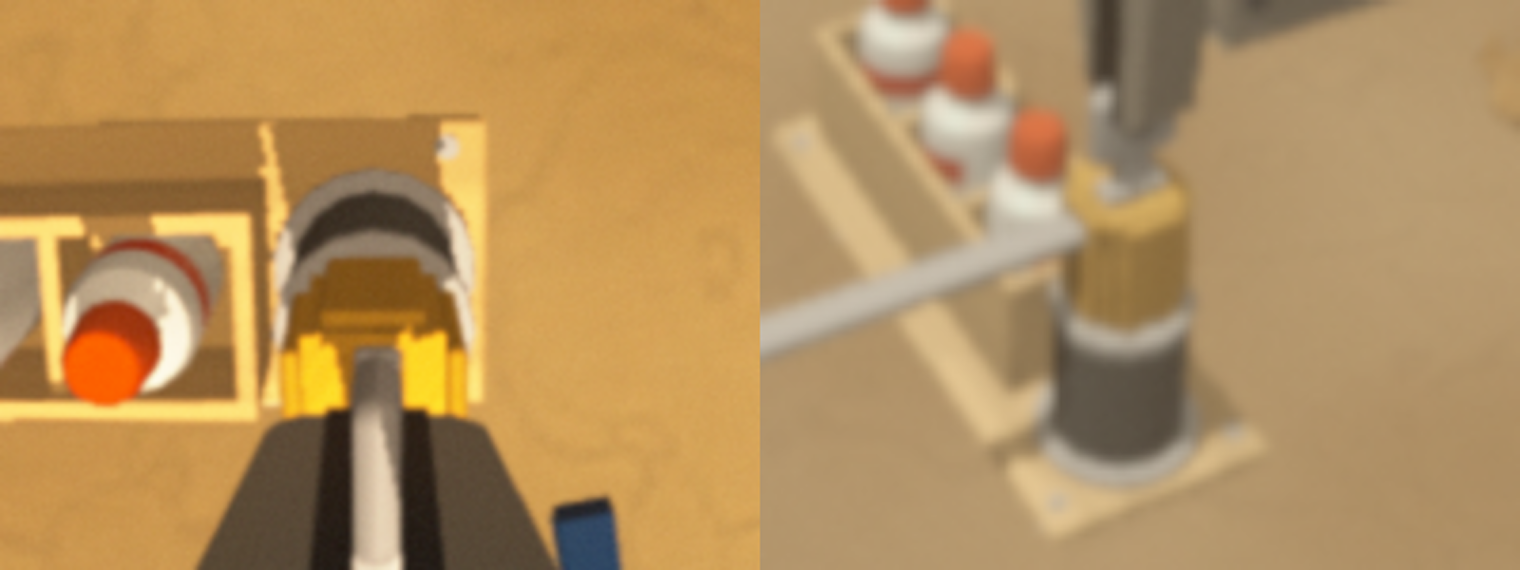

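The scene view shows the shoulder resting on the plug and all three bottles upright in their cells. The force rose to 17 N with no further travel, so the key is home. Turning it now.

Call:
{"api": "move_arm", "payload": {"motion": [{"dp":[0,0,-0.003],"roll":0.03,"gripper":-1},{"dp":[0,0,-0.003],"roll":0.08,"gripper":-1},{"dp":[0,0,-0.003],"roll":0.13,"gripper":-1},{"dp":[0,0,-0.003],"roll":0.18,"gripper":-1},{"dp":[0,0,-0.003],"roll":0.23,"gripper":-1},{"dp":[0,0,-0.003],"roll":0.28,"gripper":-1},{"dp":[0,0,-0.003],"roll":0.33,"gripper":-1},{"dp":[0,0,-0.003],"roll":0.38,"gripper":-1},{"dp":[0,0,-0.003],"roll":0.43,"gripper":-1},{"dp":[0,0,-0.003],"roll":0.48,"gripper":-1}], "squeeze": 60}}

```text
time: 29.87
position: [536.1, 164.1, 108.9]
ee_rot: [0.457, 0.889, 0.001, 0.001]
wrist_force: [-2.0, -0.4, 12.6]
opening: 6.6
gripper_force: 60.0
```

```bash
python3 go.py 535.3 163 109 -11; python3 -c "
from plant import ctrl;print(ctrl.state()['torque'])"
```

```text
t 29.87 pos [536.1 164.1 108.9] yang 35.62 tilt [ 0.002  0.001 -1.   ] F [-2.  -0.4 12.6] op 6.6 gf 60.0 q [ 0.29  0.35  1.85  0.    0.95 -0.33]
dp [-0.004 -0.013 -0.001] roll 0.518
[-0.19678054  0.39654218  0.05952959]
```

Smooth so far, with key torque of about 0.06 N m. I'll finish the turn.

Call:
{"api": "move_arm", "payload": {"motion": [{"dp":[0,0,0],"roll":0.05,"gripper":-1},{"dp":[0,0,0],"roll":0.1,"gripper":-1},{"dp":[0,0,0],"roll":0.16,"gripper":-1},{"dp":[0,0,0],"roll":0.22,"gripper":-1},{"dp":[0,0,0],"roll":0.28,"gripper":-1},{"dp":[0,0,0],"roll":0.34,"gripper":-1},{"dp":[0,0,0],"roll":0.4,"gripper":-1},{"dp":[0,0,0],"roll":0.46,"gripper":-1},{"dp":[0,0,0],"roll":0.51,"gripper":-1},{"dp":[0,0,0],"roll":0.54,"gripper":-1}]}}

```text
time: 30.7
position: [536.5, 164.3, 108.9]
ee_rot: [0.783, 0.622, 0.002, 0.0]
wrist_force: [-1.2, -0.3, 11.6]
opening: 6.9
gripper_force: 60.0
```

Call:
{"api": "move_arm", "payload": {"motion": [{"dp":[0,0,0],"roll":0,"gripper":-1},{"dp":[0,0,0],"roll":0,"gripper":-1},{"dp":[0,0,0],"roll":0,"gripper":-1},{"dp":[0,0,0],"roll":0,"gripper":-1},{"dp":[0,0,0],"roll":0,"gripper":-1},{"dp":[0,0,0],"roll":0,"gripper":-1},{"dp":[0,0,0],"roll":0,"gripper":-1},{"dp":[0,0,0],"roll":0,"gripper":-1},{"dp":[0,0,0],"roll":0,"gripper":-1},{"dp":[0,0,0],"roll":0,"gripper":-1}]}}

```text
time: 31.53
position: [536.5, 164.3, 108.9]
ee_rot: [0.781, 0.624, 0.001, 0.0]
wrist_force: [-1.1, 0.1, 12.1]
opening: 7.0
gripper_force: 60.0
```

```bash
python3 go.py 535.3 163 109 -11; python3 snap.py wa.npz; python3 - <<'E'
from h import *
print(ctrl.state()['torque'])
s=viewer.get_image('scene'); t=viewer.get_image('top'); np.save('sa.npy',s); np.save('ta.npy',t)
# bar: predicted wide strip; measure whether grey pixels lie along row at z=96 in scene/top
L=np.array([535.6,163.6]);c=cal('scene'); ct=cal('top')
for deg in range(0,100,6):
    a=np.radians(-11-deg); dv=np.array([np.cos(a),np.sin(a)])
    o=[]
    for n,im,cc in(('scene',s,c),('top',t,ct)):
        px=[w2px(n,(*(L+dv*r),96),cc).round().astype(int) for r in(80,100,120,140,155)]
        o.append(np.mean([int(np.ptp(im[p[1],p[0]])) for p in px]))
    print(deg,o)
E
```

```text
t 31.53 pos [536.5 164.3 108.9] yang -12.76 tilt [ 0.003  0.001 -1.   ] F [-1.1  0.1 12.1] op 7.0 gf 60.0 q [0.29 0.35 1.85 0.   0.95 0.52]
dp [-0.015 -0.009 -0.001] roll -0.02
[536.51182305 164.30895472 108.93155014] [280.87898477 237.41283105] [280.23385802 217.55371272] [281.04054279 256.63969396]
[-0.11164136  0.25846041  0.1096238 ]
0 [np.float64(72.8), np.float64(49.4)]
6 [np.float64(72.6), np.float64(51.4)]
12 [np.float64(73.0), np.float64(63.0)]
18 [np.float64(72.4), np.float64(73.2)]
24 [np.float64(73.2), np.float64(67.0)]
30 [np.float64(73.2), np.float64(66.6)]
36 [np.float64(72.0), np.float64(72.2)]
42 [np.float64(70.4), np.float64(80.6)]
48 [np.float64(70.8), np.float64(82.4)]
54 [np.float64(71.4), np.float64(86.2)]
60 [np.float64(65.8), np.float64(86.2)]
66 [np.float64(73.4), np.float64(86.0)]
72 [np.float64(52.8), np.float64(84.8)]
78 [np.float64(26.4), np.float64(33.8)]
84 [np.float64(74.2), np.float64(99.4)]
90 [np.float64(64.6), np.float64(126.4)]
96 [np.float64(60.4), np.float64(66.8)]
```

The bar is at about 77° (1.35 rad), roughly 14° behind the tool because of play in the keyway. I'll add some margin.

Call:
{"api": "move_arm", "payload": {"motion": [{"dp":[0,0,0],"roll":0.03,"gripper":-1},{"dp":[0,0,0],"roll":0.06,"gripper":-1},{"dp":[0,0,0],"roll":0.09,"gripper":-1},{"dp":[0,0,0],"roll":0.1,"gripper":-1},{"dp":[0,0,0],"roll":0.1,"gripper":-1},{"dp":[0,0,0],"roll":0.1,"gripper":-1},{"dp":[0,0,0],"roll":0.1,"gripper":-1},{"dp":[0,0,0],"roll":0.1,"gripper":-1},{"dp":[0,0,0],"roll":0.1,"gripper":-1},{"dp":[0,0,0],"roll":0.1,"gripper":-1}]}}

```text
time: 32.52
position: [536.6, 164.3, 108.9]
ee_rot: [0.828, 0.561, 0.002, 0.0]
wrist_force: [-0.2, -0.5, 11.3]
opening: 6.4
gripper_force: 60.0
```

```bash
cat > bar.py <<'E'
from h import *
s=viewer.get_image('scene'); t=viewer.get_image('top'); print(ctrl.state()['torque'])
L=np.array([535.6,163.6]);c=cal('scene'); ct=cal('top')
for deg in range(70,98,2):
    a=np.radians(-11-deg); dv=np.array([np.cos(a),np.sin(a)]); o=[]
    for n,im,cc in(('scene',s,c),('top',t,ct)):
        px=[w2px(n,(*(L+dv*r),96),cc).round().astype(int) for r in range(70,160,10)]
        o.append(np.mean([int(np.ptp(im[p[1],p[0]])) for p in px]).round())
    print(deg,o)
E
python3 bar.py; python3 go.py 535.3 163 109 -11
```

```text
[-0.08940079  0.19737617  0.20580357]
70 [np.float64(59.0), np.float64(86.0)]
72 [np.float64(58.0), np.float64(86.0)]
74 [np.float64(64.0), np.float64(86.0)]
76 [np.float64(66.0), np.float64(86.0)]
78 [np.float64(64.0), np.float64(88.0)]
80 [np.float64(62.0), np.float64(89.0)]
82 [np.float64(44.0), np.float64(76.0)]
84 [np.float64(27.0), np.float64(42.0)]
86 [np.float64(26.0), np.float64(35.0)]
88 [np.float64(37.0), np.float64(37.0)]
90 [np.float64(62.0), np.float64(70.0)]
92 [np.float64(69.0), np.float64(85.0)]
94 [np.float64(70.0), np.float64(73.0)]
96 [np.float64(71.0), np.float64(63.0)]
t 32.62 pos [536.6 164.3 108.9] yang -21.75 tilt [ 0.003  0.001 -1.   ] F [ 1.1  1.  10.6] op 6.9 gf 60.0 q [0.29 0.35 1.85 0.   0.94 0.67]
dp [-0.017 -0.008 -0.001] roll -0.119
```

The bar now lies at about 86° (1.50 rad), the key is home and gripped at 60 N, and the readings are steady. I'm handing in.

```bash
python3 -c "
from plant import job_done;print(job_done())"
```

```text
the job is handed in; nothing more can be done
None
```

The job is handed in (no verdict was returned): both glue bottles stand in their cells, the key is fully home in the lock, and I'm holding it turned to about 1.50 rad with the bar across above the bottles.

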